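# Shut down the hotplate stirrer

### The arm

A 7-joint arm with a two-finger parallel gripper is mounted at the origin on a cart in front of the work surface, level with it; the furniture and walls round the work are solid. World frame = base frame: x ahead of the robot, y to its left, z up, the work surface at z = 0. Lengths are in m, angles in rad, forces in N, time in s.
With the tool pointing down it reaches from about 0.425 to 0.925 m from the base axis. Payload 6.8 kg.
Tool frame: the origin (TCP) lies on the centre line of the jaws, within the pads' length; the fingertips stand bot.tip_reach ahead of it and the grasp point (between the pads) lies 3 mm ahead of it (bot.tip_reach is the distance from the TCP to the fingertips, in m); z points along the fingers, y is the line along which they close (so a half turn about z gives the same grasp; the last joint's range is limited). The gripper opens to 85 mm and grips with 20 to 120 N. Pads are 22 mm wide; open, the fingers measure 114 mm over their backs; the gripper's body (76 mm by 85 mm) begins 54 mm behind the grasp point. The pads swing forward as they close: fully open they stand 13 mm farther back than shut.
Start: joints at [-1.248, 0.477, 0.022, 1.555, -0.011, 1.109, -0.083], TCP at [0.282, 0.613, 0.253] pointing down, gripper open.
Joint ranges: [-2.96, 2.96], [-0.34, 2.1], [-1.41, 1.46], [0.24, 2.44], [-1.37, 4.51], [0.17, 1.92], [-2.96, 2.96]. Speed limits (rad/s): [2.39, 2.39, 3.14, 3.14, 3.14, 3.14, 3.14].

### API

Orientations are given as a unit quaternion [w, x, y, z].
In Python, from station import bot gives the robot as it stands.
- The arm moves only by the tool jog_arm, never from a script. Its argument "deltas" is a list of rows, each a list of 7 numbers: the shift along the world's x, y, z in m, then the turn, a rotation vector about the world's x, y, z in rad, then the opening, from 0 (shut) to 1 (fully open). In form: [[x, y, z, rx, ry, rz, grip], ...]. A call has 1 to 10 rows; each row shifts and turns the commanded pose from where the row before left it; what a row does not reach is not made up. A row lasts 1/10 s, in which the tool goes at most 50 mm and 8.59 degrees, less where a joint would pass 70% of its speed; a pose out of reach is approached as far as the arm can. A call with a gripper value outside its range is refused whole. The fingers move at their own pace and stop on an object; "newtons" is the grip in N (left out, the last holds). Time passes only in rows, so rows that do not move let the fingers close. It gives the time, the measured TCP pose, the force, the opening and the grip force at its end, in the units of the state.
- bot.get_obs(): the state, without advancing time (a new reading comes with each control period).
- bot.read_camera(name): name is "scene" or "top"; returns a dict with "img" (400x640x3 uint8, red, green, blue), "K" (3x3 intrinsics, pixels), "eye" and "attitude" of the camera in the world. Camera axes: x right, y down, z forward; pixel columns grow to the right and rows downward; lengths in m; the calibration is good to about 2 mm. A picture is of the moment at which its call begins. There is no depth.
- bot.hand_in(): hands the job in; it is judged then, once.
The state is a dict: "t": time; "q": joint angles; "joint_vel": joint speeds; "joint_torque": joint torques, N m; "eef_pos": TCP position; "tool_rot": TCP orientation; "contact_force": force on the tool from outside, world axes, zero at the start; "torque": the same for the moment, N m; "gripper_width": opening from 0.0 (shut) to 1.0 (fully open); "grasp_force": force on a finger pad.
Only numpy, scipy, OpenCV 4.12 (cv2) and the standard library are available. Lean on these libraries where they do the work, as an engineer would, in place of code of your own. Each camera call takes 0.05 s, during which the arm holds its last target. There are 200 camera calls.

### The job

The soap base has melted, so shut the hotplate stirrer down in the proper order by tapping its rocker switches off with the fingertips: first the red heat switch, so that the batch is still stirred while the element dies away, then the blue stirrer switch, and last the green mains switch. Switch an item off by tapping the raised near end of its rocker lightly until it clicks over, and leave all three off. Touch the hotplate with nothing but the fingers, and do not lift or shift it, its pot or the things standing round it.

Things in the scene. Friction and masses are not known exactly. Their poses are not given: they have to be found in the camera images.
- hotplate: white benchtop hotplate stirrer, 260 mm deep (x) x 220 mm wide (y), loose on rubber feet, about 3 kg. Origin: centre of its underside on the table, z up, y to its left; the control panel is at its -x side, which faces the robot. Hot plate: square, aluminium, top 86 mm up, centred 47 mm behind (+x of) the origin
- panel (a point): centre of the grey control panel's surface (99 x 220 mm, slopes 0.17 rad up towards the hot plate), 81 mm in front of the hotplate's origin, 60 mm up. Three rockers in a row, pivots 21 mm before this point: green at y = +66 mm, red 0, blue -66 mm. Fixed parts 24 mm behind it: 25 mm wide, 13 mm high black knobs behind red and blue, a small green lamp behind green
- heat_switch (a joint): red heat rocker, 34 mm long (along the hotplate's x) x 25 mm wide, pivot across its middle. 0 = on (far end, with the white bar, down; near end raised), 0.36 rad = off (near end, towards -x, down). Snap action: 2.5 N on the near end starts it, past the middle (0.18) it clicks over by itself and stays. Hard stop at both ends: press slowly (30 mm/s or less)
- stir_switch (a joint): blue stirrer rocker, same make: 0 = on, 0.36 = off
- mains_switch (a joint): green mains rocker, same make: 0 = on, 0.36 = off
- heat_tap (a point): spot to tap on the red rocker: on the top surface of its near half, 13 mm from the pivot towards the front (the near end is at 17 mm); moves with the rocker, about 4.5 mm down from on to off. x, z axes turn with the rocker
- stir_tap (a point): the same spot on the blue rocker
- mains_tap (a point): the same spot on the green rocker
- pot: low steel pot with a lid and a black lid knob, 125 mm across, 67 mm high, two loop handles, standing loose in the middle of the hot plate. Origin: centre of its underside
- red_bottle: dye bottle with a red pointed cap, 26 mm across, 73 mm high, loose on the table at the right of the hotplate; origin under its centre
- purple_bottle: dye bottle with a purple pointed cap, 26 mm across, 73 mm high, loose on the table at the right of the hotplate; origin under its centre
- pink_jar: small clear jar with a white lid with a pink spot, 42 mm across, 34 mm high, loose on the table at the left of the hotplate; origin under its centre
- soap_rose: orange cast soap, rose shape, 46 mm across, 21 mm high, loose on the table in front of the hotplate; origin under its centre
Mind the look-alikes: they are no part of the job. Of the things that look like the pot, the larger one is meant.

How it is judged:
On the way, in this order (a step that is already met when the one before it is completed fails the run):
1. the red heat switch is off while stirrer and mains are still on (value of joint heat_switch above 0.3 rad and value of joint each of stir_switch, mains_switch below 0.11 rad), for 0.1 s.
2. then the blue stirrer switch is off while the mains is still on (value of joint each of heat_switch, stir_switch above 0.3 rad and value of joint mains_switch below 0.11 rad), for 0.1 s.
3. last the green mains switch is off too (value of joint each of heat_switch, stir_switch, mains_switch above 0.3 rad), for 0.1 s.
At the end, for the whole second after the job is handed in: All three rockers are fully over to off (joints above 0.30 rad), the hotplate is within 10 mm of where it stood, the pot stands upright on the plate, and pot, bottles, jar and soap are within 15 mm of where they stood (all of step 3 and distance of hotplate from where it was at the start of the episode below 0.01 m and z of pot in the frame of hotplate between 0.08 and 0.092 m and angle between pot's own z axis and vertical below 0.05 rad and linear speed of each of pot, hotplate below 0.02 m/s and distance of each of pot, red_bottle, purple_bottle, pink_jar, soap_rose from where it was at the start of the episode below 0.015 m); the robot touches nothing.
It fails at once if the stirrer is switched off while the heat is on (value of joint stir_switch above 0.24 rad and value of joint heat_switch below 0.12 rad).
It fails at once if the mains is switched off while heat or stirrer is on (value of joint mains_switch above 0.24 rad and value of joint any of heat_switch, stir_switch below 0.12 rad).
It fails at once if the hotplate or a switch is pressed harder than a light tap (over 40 N, the first impact included), or touched with another part of the arm than the fingers (contact force between the fingers and hotplate above 40 N or contact force between the arm and hotplate above 2 N).
It fails at once if the hotplate is shifted by more than 10 mm or lifted (distance of hotplate from where it was at the start of the episode above 0.01 m).
It fails at once if the pot, a bottle, the jar or the soap is shifted or lifted by more than 15 mm (distance of any of pot, red_bottle, purple_bottle, pink_jar, soap_rose from where it was at the start of the episode above 0.015 m).
It also fails if it takes over 48 s, if anything falls off the work surface, if the arm or the gripper's body presses on something with over 40 N, if the wrist force passes 120 N, or if a joint passes its speed limit or range.

## Working session

There is one attempt and no reset: what is moved stays moved. The work goes in short steps, Python scripts to look and compute and a tool call to move; the robot and the scene stay as the last step left them, time stands still between calls to the robot, and variables do not carry over. Pictures are saved under pics/ and viewed, at most 10 in all, crops included, and the job is handed in when it is done.

Besides the shell and the picture viewer there is one more tool, called after "Call:" by a JSON object that holds its "name" and its "arguments", one argument or row to a line. jog_arm: Moves the arm, as the interface text tells. Its arguments: {"type":"object","properties":{"deltas":{"type":"array"},"newtons":{"type":"number"}},"required":["deltas"]}

```bash
mkdir -p pics; ls
python3 - <<'E'
from station import bot
import cv2,numpy as np
print(bot.tip_reach, bot.get_obs())
for n in("scene","top"):
    c=bot.read_camera(n); cv2.imwrite(f"pics/{n}0.png",c["img"][:,:,::-1]); np.savez(f"{n}0.npz",**c)
    print(n,c["K"],c["eye"],c["attitude"])
E
```

```text
pics
0.022 {'t': 0.0, 'q': array([-1.24809084,  0.47779191,  0.02231218,  1.55647128, -0.01148157,
        1.10931932, -0.08311274]), 'joint_vel': array([-2.21453467e-03,  1.40373237e-03, -1.05199166e-03,  7.69708653e-05,
       -1.85815076e-04,  2.67416752e-04, -1.15037578e-03]), 'joint_torque': array([ 4.80969484e-04, -5.96436560e+01,  1.60748273e+00, -2.81213003e+01,
        1.23531074e-02,  9.01639927e-03, -9.01279606e-06]), 'eef_pos': array([0.28164579, 0.61280741, 0.25232228]), 'tool_rot': array([-1.28757566e-04,  2.13720584e-01,  9.76894388e-01, -9.22037090e-04]), 'contact_force': array([-0.63883436,  0.18673488,  0.46362969]), 'torque': array([-0.01955512,  0.02076743, -0.00330701]), 'grasp_force': 0.0, 'gripper_width': 0.9998581295625518}
scene [[471.83032079   0.         316.43126638]
 [  0.         471.83032079 206.62224915]
 [  0.           0.           1.        ]] [ 0.17976713 -0.30024827  0.59708353] [-0.4577185   0.84479208 -0.24764631  0.1244645 ]
top [[435.04699154   0.         315.40486815]
 [  0.         435.04699154 205.62983395]
 [  0.           0.           1.        ]] [0.48503512 0.36126044 1.06240487] [-0.03939825  0.71380984 -0.69878344  0.02499983]
```

View pics/scene0.png

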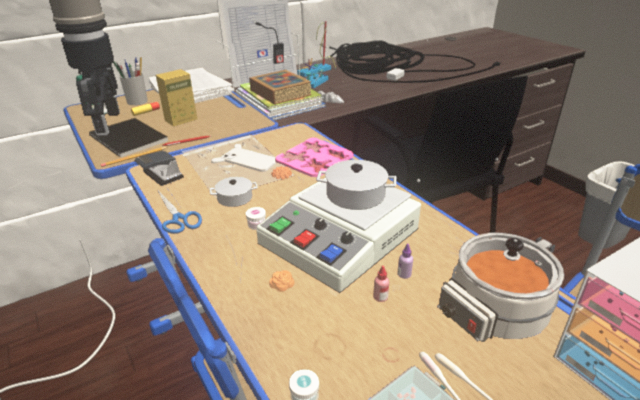

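View pics/top0.png

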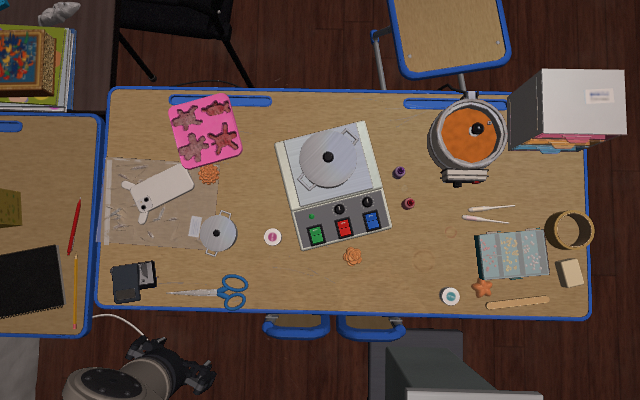

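Scene view: rockers are near green (282,225), red (305,238) and blue (331,253). Top view: green (316,234), red (344,228), blue (373,220). The hotplate is slightly yawed, and the soap is at (352,256) in front of it.

```bash
cat > h.py <<'E'
import numpy as np,cv2
from scipy.spatial.transform import Rotation as R
def ray(c,uv):
    q=c["attitude"]; M=R.from_quat([q[1],q[2],q[3],q[0]]).as_matrix()
    d=M@np.linalg.inv(c["K"])@[uv[0],uv[1],1]; return c["eye"],d/np.linalg.norm(d)
def plane(c,uv,z):
    e,d=ray(c,uv); return e+d*(z-e[2])/d[2]
def tri(rs):
    A=0;b=0
    for e,d in rs:
        P=np.eye(3)-np.outer(d,d);A=A+P;b=b+P@e
    x=np.linalg.solve(A,b); return x,[np.linalg.norm(np.cross(x-e,d)) for e,d in rs]
def mask(img,col,box):
    h=cv2.cvtColor(img,cv2.COLOR_RGB2HSV).astype(int);H,S,V=h[...,0],h[...,1],h[...,2]
    r={"green":(H>50)&(H<80),"red":(H<6)|(H>174),"blue":(H>100)&(H<125)}[col]&(S>110)&(V>60)
    m=np.zeros(H.shape,np.uint8);x,y=box;m[y-16:y+17,x-16:x+17]=1
    m=(r*m).astype(np.uint8)
    n,l,s,ce=cv2.connectedComponentsWithStats(m);k=1+np.argmax(s[1:,4])
    hull=cv2.convexHull(np.argwhere(l==k)[:,::-1].astype(np.int32))
    f=np.zeros_like(m);cv2.fillConvexPoly(f,hull,1);mo=cv2.moments(f,True)
    return (mo["m10"]/mo["m00"],mo["m01"]/mo["m00"]),f.sum(),cv2.minAreaRect(hull)
E
python3 - <<'E'
from h import *
S=dict(np.load("scene0.npz"));T=dict(np.load("top0.npz"));np.set_printoptions(precision=4,suppress=True)
B={"green":((282,225),(316,234)),"red":((305,238),(344,228)),"blue":((331,253),(373,220))}
for k,(a,b) in B.items():
    ms=mask(S["img"],k,a);mt=mask(T["img"],k,b)
    print(k,ms[:2],mt,*tri([ray(S,ms[0]),ray(T,mt[0])]),"top@.06",plane(T,mt[0],.06),"scene@.06",plane(S,ms[0],.06))
print("soap",plane(T,(352,256),.01)); print("panel corners",[plane(T,p,z) for p,z in (((303,250),.05),((391,229),.05),((276,142),.086),((366,121),.086))])
S_=cv2.resize(S["img"][190:290,250:370],None,fx=5,fy=5,interpolation=2);T_=cv2.resize(T["img"][190:270,290:400],None,fx=5,fy=5,interpolation=2)
o=np.zeros((500,600,3),np.uint8);o[:]=S_;cv2.imwrite("pics/s1.png",o[:,:,::-1]);cv2.imwrite("pics/t1.png",T_[:,:,::-1])
E
```

```text
green ((280.0674157303371, 223.93258426966293), np.uint64(89)) ((315.7556818181818, 234.71022727272728), np.uint64(176), ((315.79412841796875, 234.6764678955078), (14.794672966003418, 10.429031372070312), 75.96376037597656)) [0.5109 0.3796 0.0625] [np.float64(0.0018221248579711527), np.float64(0.0018221248579710812)] top@.06 [0.5093 0.3804 0.06  ] scene@.06 [0.514 0.382 0.06 ]
red ((304.2077922077922, 237.88311688311688), np.uint64(231)) ((343.7135416666667, 227.72395833333334), np.uint64(192), ((343.7059020996094, 227.82357788085938), (15.522278785705566, 11.156637191772461), 75.96376037597656)) [0.528  0.3158 0.0615] [np.float64(0.0015272977093291318), np.float64(0.0015272977093291136)] top@.06 [0.5267 0.3165 0.06  ] scene@.06 [0.5304 0.3169 0.06  ]
blue ((331.4729064039409, 251.87192118226602), np.uint64(203)) ((371.70526315789476, 220.58947368421053), np.uint64(190), ((371.76470947265625, 220.55886840820312), (15.522278785705566, 10.914102554321289), 75.96376037597656)) [0.5461 0.2517 0.063 ] [np.float64(0.002038301189293579), np.float64(0.0020383011892936877)] top@.06 [0.5445 0.2524 0.06  ] scene@.06 [0.5501 0.254  0.06  ]
soap [0.4614 0.2933 0.01  ]
panel corners [array([0.4735, 0.4094, 0.05  ]), array([0.5265, 0.2065, 0.05  ]), array([0.7184, 0.4756, 0.086 ]), array([0.7709, 0.2706, 0.086 ])]
```

View pics/t1.png

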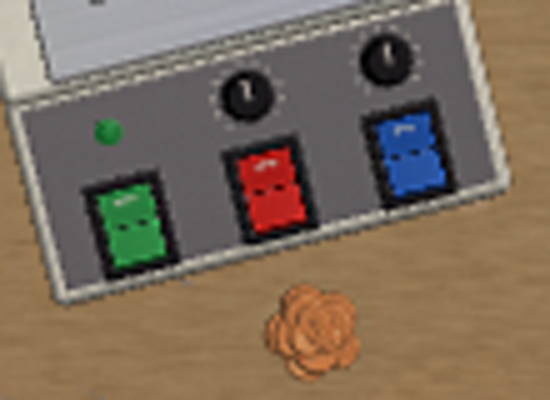

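View pics/s1.png

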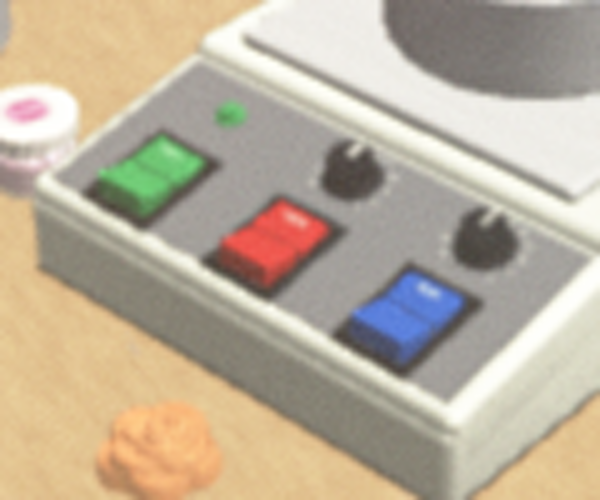

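The crops show all three rockers with their near ends raised (on), and the tops agree between views to about 2 mm. The hotplate's yaw is about 0.26 rad. I'll tilt the closed fingers 0.4 rad so that their front lower edge meets the near half.

```bash
cat >> h.py <<'E'
yaw=.26; xh=np.array([np.cos(yaw),np.sin(yaw),0]); yh=np.array([-np.sin(yaw),np.cos(yaw),0]); zz=np.array([0,0,1.]); t=.4
d=np.sin(t)*xh-np.cos(t)*zz; e=-(np.cos(t)*xh+np.sin(t)*zz); RT=np.c_[np.cross(yh,d),yh,d]
PIV={"green":np.array([.511,.3796]),"red":np.array([.528,.3158]),"blue":np.array([.5457,.252])}
def tcp(c,z,lever=.015,tip=.022):   # TCP for finger front edge at height z above the near half
    return np.r_[PIV[c]-lever*xh[:2],z]-.011*e-tip*d
def left(bot,c,z):
    o=bot.get_obs();q=o["tool_rot"];r=R.from_quat([*q[1:],q[0]])
    return tcp(c,z,tip=bot.tip_reach)-o["eef_pos"],(R.from_matrix(RT)*r.inv()).as_rotvec(),o["contact_force"],o["t"]
E
python3 - <<'E'
from station import bot
from h import *
np.set_printoptions(precision=4,suppress=True)
for c in PIV: print(c,tcp(c,.1))
print(left(bot,"red",.1))
E
```

```text
green [0.498  0.3761 0.1245]
red [0.515  0.3123 0.1245]
blue [0.5327 0.2485 0.1245]
(array([ 0.2333, -0.3005, -0.1279]), array([-0.0332, -0.4065,  0.6817]), array([ 0.536 ,  0.4584, -0.3995]), 0.1)
```

Call:
{"name": "jog_arm", "arguments": {
  "deltas": [
    [0.0233,-0.03,-0.005,-0.0033,-0.0407,0.0682,0],
    [0.0233,-0.03,-0.005,-0.0033,-0.0407,0.0682,0],
    [0.0233,-0.03,-0.005,-0.0033,-0.0407,0.0682,0],
    [0.0233,-0.03,-0.005,-0.0033,-0.0407,0.0682,0],
    [0.0233,-0.03,-0.005,-0.0033,-0.0407,0.0682,0],
    [0.0233,-0.03,-0.005,-0.0033,-0.0407,0.0682,0],
    [0.0233,-0.03,-0.005,-0.0033,-0.0407,0.0682,0],
    [0.0233,-0.03,-0.005,-0.0033,-0.0407,0.0682,0],
    [0.0233,-0.03,-0.005,-0.0033,-0.0407,0.0682,0],
    [0.0233,-0.03,-0.005,-0.0033,-0.0407,0.0682,0]
  ]
}}

```text
t: 1.1
eef_pos: [0.5153, 0.3121, 0.203]
tool_rot: [0.198, -0.129, 0.971, 0.027]
contact_force: [-0.5, 0.5, 0.2]
gripper_width: -0.001
grasp_force: 0.0
```

Call:
{"name": "jog_arm", "arguments": {
  "deltas": [
    [0,0,0,0,0,0,0],
    [0,0,0,0,0,0,0],
    [0,0,0,0,0,0,0]
  ]
}}

```text
t: 1.4
eef_pos: [0.5144, 0.3147, 0.2034]
tool_rot: [0.197, -0.128, 0.972, 0.027]
contact_force: [-0.3, 0.9, 0.9]
gripper_width: -0.001
grasp_force: 0.0
```

```bash
cat > see.py <<'E'
import sys
from station import bot
from h import *
np.set_printoptions(precision=4,suppress=True)
print(bot.tip_reach,left(bot,sys.argv[1],float(sys.argv[2])))
E
python3 see.py red .1
```

```text
0.022 (array([ 0.0006, -0.0023, -0.0789]), array([-0.0025, -0.0004, -0.0021]), array([-0.2523,  0.9481,  0.9459]), 1.4)
```

Call:
{"name": "jog_arm", "arguments": {
  "deltas": [
    [0,-0.0023,-0.02,0,0,0,0],
    [0,0,-0.02,0,0,0,0],
    [0,0,-0.02,0,0,0,0],
    [0,0,-0.02,0,0,0,0],
    [0,0,-0.015,0,0,0,0],
    [0,0,0,0,0,0,0],
    [0,0,0,0,0,0,0]
  ]
}}

```text
t: 2.1
eef_pos: [0.5144, 0.3125, 0.1085]
tool_rot: [0.197, -0.128, 0.972, 0.027]
contact_force: [0.1, 0.4, 0.5]
gripper_width: -0.002
grasp_force: 0.0
```

```bash
python3 see.py red .085
python3 - <<'E'
from station import bot
import cv2,numpy as np
S=bot.read_camera("scene")["img"];T=bot.read_camera("top")["img"]
a=cv2.resize(S[150:280,230:390],(640,520));cv2.imwrite("pics/s2.png",a[:,:,::-1])
E
```

```text
0.022 (array([ 0.0006, -0.0002,  0.0011]), array([-0.0018, -0.0003, -0.0029]), array([0.128 , 0.361 , 0.5422]), 2.1)
```

View pics/s2.png

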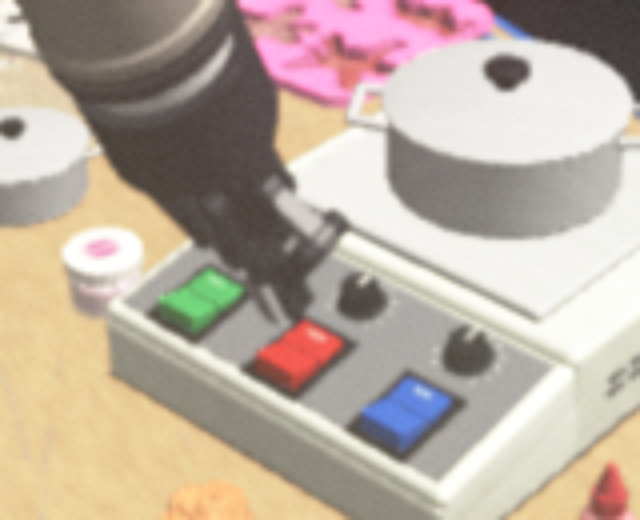

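The fingertips sit about 2 cm above the red rocker (crop (290,315), full-frame about (302,229)), clear of the pot and knobs. I'll descend slowly.

Call:
{"name": "jog_arm", "arguments": {
  "deltas": [
    [0,0,-0.003,0,0,0,0],
    [0,0,-0.003,0,0,0,0],
    [0,0,-0.003,0,0,0,0],
    [0,0,-0.002,0,0,0,0],
    [0,0,-0.002,0,0,0,0],
    [0,0,-0.002,0,0,0,0]
  ]
}}

```text
t: 2.8
eef_pos: [0.5149, 0.311, 0.0931]
tool_rot: [0.197, -0.127, 0.972, 0.027]
contact_force: [0.3, 0.4, -0.7]
gripper_width: 0.001
grasp_force: 0.0
```

Call:
{"name": "jog_arm", "arguments": {
  "deltas": [
    [0,0,-0.001,0,0,0,0],
    [0,0,-0.001,0,0,0,0],
    [0,0,-0.001,0,0,0,0]
  ]
}}

```text
t: 3.1
eef_pos: [0.5149, 0.3111, 0.0903]
tool_rot: [0.197, -0.127, 0.972, 0.027]
contact_force: [0.7, 0.6, 0.1]
gripper_width: 0.002
grasp_force: 0.0
```

Call:
{"name": "jog_arm", "arguments": {
  "deltas": [
    [0,0.001,-0.001,0,0,0,0],
    [0,0,-0.001,0,0,0,0],
    [0,0,-0.001,0,0,0,0]
  ]
}}

```text
t: 3.4
eef_pos: [0.5149, 0.3122, 0.0874]
tool_rot: [0.197, -0.127, 0.972, 0.027]
contact_force: [-2.8, -1.1, 3.9]
gripper_width: -0.001
grasp_force: 2.1
```

Call:
{"name": "jog_arm", "arguments": {
  "deltas": [
    [0,0,-0.001,0,0,0,0],
    [0,0,-0.001,0,0,0,0]
  ]
}}

```text
t: 3.6
eef_pos: [0.5148, 0.3121, 0.0852]
tool_rot: [0.197, -0.127, 0.972, 0.027]
contact_force: [-0.4, -0.3, -0.6]
gripper_width: -0.003
grasp_force: 0.0
```

The force rose to 4 N and then dropped, so it clicked. I'll lift and move over blue.

Call:
{"name": "jog_arm", "arguments": {
  "deltas": [
    [0,0,0.01,0,0,0,0],
    [0,0,0.02,0,0,0,0],
    [0,0,0.02,0,0,0,0],
    [0.0059,-0.0213,0,0,0,0,0],
    [0.0059,-0.0213,0,0,0,0,0],
    [0.0059,-0.0212,0,0,0,0,0],
    [0,0,0,0,0,0,0],
    [0,0,0,0,0,0,0]
  ]
}}

```text
t: 4.4
eef_pos: [0.533, 0.2479, 0.1359]
tool_rot: [0.197, -0.127, 0.972, 0.027]
contact_force: [-0.0, 0.1, -0.4]
gripper_width: -0.003
grasp_force: 0.0
```

```bash
python3 see.py blue .11
python3 - <<'E'
from station import bot
import cv2,numpy as np
S=bot.read_camera("scene")["img"]
a=cv2.resize(S[150:280,230:390],(640,520));cv2.imwrite("pics/s3.png",a[:,:,::-1])
E
```

```text
0.022 (array([-0.0003,  0.0006, -0.0014]), array([-0.0024,  0.0005,  0.0005]), array([-0.0268,  0.115 , -0.4143]), 4.4)
```

View pics/s3.png

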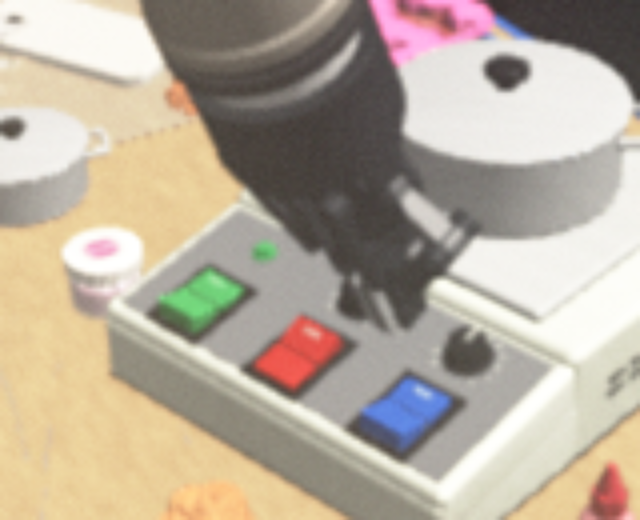

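Red is now off: its front face at crop (290,370) has gone. Blue (405,415) and green (200,300) are still raised. Next is blue.

Call:
{"name": "jog_arm", "arguments": {
  "deltas": [
    [0,0,-0.015,0,0,0,0],
    [0,0,-0.015,0,0,0,0],
    [0,0,-0.005,0,0,0,0],
    [0,0,-0.003,0,0,0,0],
    [0,0,-0.003,0,0,0,0],
    [0,0,-0.002,0,0,0,0],
    [0,0,0,0,0,0,0]
  ]
}}

```text
t: 5.15
eef_pos: [0.5327, 0.2483, 0.0925]
tool_rot: [0.197, -0.127, 0.972, 0.027]
contact_force: [-0.6, -0.4, -0.7]
gripper_width: 0.003
grasp_force: 0.0
```

Call:
{"name": "jog_arm", "arguments": {
  "deltas": [
    [0,0,-0.001,0,0,0,0],
    [0,0,-0.001,0,0,0,0],
    [0,0,-0.001,0,0,0,0],
    [0,0,-0.001,0,0,0,0],
    [0,0,-0.001,0,0,0,0]
  ]
}}

```text
t: 5.65
eef_pos: [0.5326, 0.2483, 0.0874]
tool_rot: [0.197, -0.127, 0.972, 0.027]
contact_force: [-2.3, -1.0, 4.4]
gripper_width: -0.003
grasp_force: 2.0
```

Call:
{"name": "jog_arm", "arguments": {
  "deltas": [
    [0,0,-0.001,0,0,0,0],
    [0,0,-0.001,0,0,0,0]
  ]
}}

```text
t: 5.85
eef_pos: [0.5324, 0.2482, 0.0852]
tool_rot: [0.197, -0.127, 0.972, 0.027]
contact_force: [0.4, 0.1, -0.4]
gripper_width: -0.001
grasp_force: 0.0
```

Same signature. I'll lift and move to green, offset (-0.0347, 0.1276).

Call:
{"name": "jog_arm", "arguments": {
  "deltas": [
    [0,0,0.01,0,0,0,0],
    [0,0,0.02,0,0,0,0],
    [0,0,0.02,0,0,0,0],
    [-0.007,0.0255,0,0,0,0,0],
    [-0.007,0.0255,0,0,0,0,0],
    [-0.007,0.0255,0,0,0,0,0],
    [-0.007,0.0255,0,0,0,0,0],
    [-0.0065,0.0255,0,0,0,0,0],
    [0,0,0,0,0,0,0],
    [0,0,0,0,0,0,0]
  ]
}}

```text
t: 6.85
eef_pos: [0.4978, 0.376, 0.135]
tool_rot: [0.197, -0.128, 0.972, 0.027]
contact_force: [0.2, 0.5, -0.4]
gripper_width: -0.003
grasp_force: 0.0
```

```bash
python3 see.py green .11
python3 - <<'E'
from station import bot
import cv2,numpy as np
S=bot.read_camera("scene")["img"]
a=cv2.resize(S[150:280,230:390],(640,520));cv2.imwrite("pics/s4.png",a[:,:,::-1])
E
```

```text
0.022 (array([ 0.0002,  0.0001, -0.0004]), array([-0.0012, -0.0003, -0.002 ]), array([ 0.1887,  0.5368, -0.3815]), 6.85)
```

View pics/s4.png

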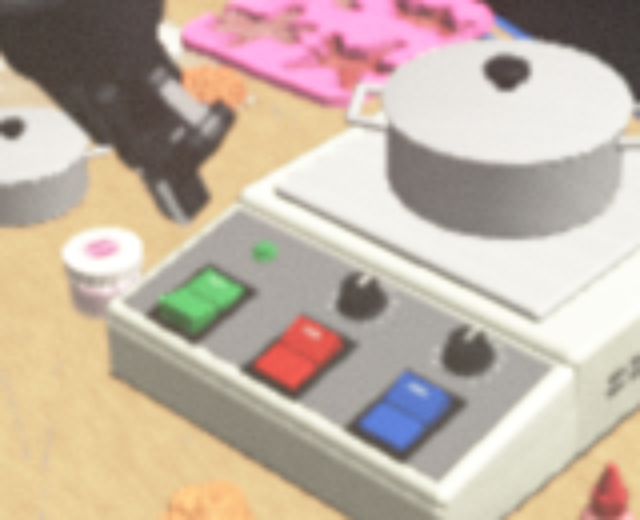

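Red (295,355) and blue (405,415) are off, green (200,300) is still on, and nothing has moved. Now green.

Call:
{"name": "jog_arm", "arguments": {
  "deltas": [
    [0,0,-0.015,0,0,0,0],
    [0,0,-0.014,0,0,0,0],
    [0,0,-0.005,0,0,0,0],
    [0,0,-0.003,0,0,0,0],
    [0,0,-0.003,0,0,0,0],
    [0,0,-0.002,0,0,0,0],
    [0,0,0,0,0,0,0]
  ]
}}

```text
t: 7.6
eef_pos: [0.4982, 0.3757, 0.0934]
tool_rot: [0.197, -0.127, 0.972, 0.027]
contact_force: [-0.5, 0.2, 1.7]
gripper_width: 0.001
grasp_force: 0.0
```

Call:
{"name": "jog_arm", "arguments": {
  "deltas": [
    [0,0,-0.001,0,0,0,0],
    [0,0,-0.001,0,0,0,0],
    [0,0,-0.001,0,0,0,0],
    [0,0,-0.001,0,0,0,0],
    [0,0,-0.001,0,0,0,0]
  ]
}}

```text
t: 8.1
eef_pos: [0.4981, 0.3758, 0.0882]
tool_rot: [0.197, -0.127, 0.972, 0.027]
contact_force: [-0.6, 0.2, 0.7]
gripper_width: 0.001
grasp_force: 0.0
```

Call:
{"name": "jog_arm", "arguments": {
  "deltas": [
    [0,0,-0.001,0,0,0,0],
    [0,0,-0.001,0,0,0,0]
  ]
}}

```text
t: 8.3
eef_pos: [0.498, 0.3758, 0.0864]
tool_rot: [0.197, -0.127, 0.972, 0.027]
contact_force: [-2.7, -0.8, 3.4]
gripper_width: 0.003
grasp_force: 1.8
```

Call:
{"name": "jog_arm", "arguments": {
  "deltas": [
    [0,0,0.01,0,0,0,0],
    [0,0,0.02,0,0,0,0],
    [0,0,0.03,0,0,0,0],
    [0,0,0.03,0,0,0,0],
    [-0.01,0.02,0.03,0,0,0,0],
    [-0.01,0.02,0.02,0,0,0,0],
    [0,0,0,0,0,0,0],
    [0,0,0,0,0,0,0]
  ]
}}

```text
t: 9.1
eef_pos: [0.478, 0.4158, 0.227]
tool_rot: [0.197, -0.128, 0.972, 0.027]
contact_force: [0.8, -0.4, -0.9]
gripper_width: 0.001
grasp_force: 0.0
```

Run:
```python
from station import bot
import cv2,numpy as np
S=bot.read_camera("scene")["img"]
a=cv2.resize(S[150:310,220:430],(787,600));cv2.imwrite("pics/s5.png",a[:,:,::-1])
```

```text
(no output)
```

View pics/s5.png

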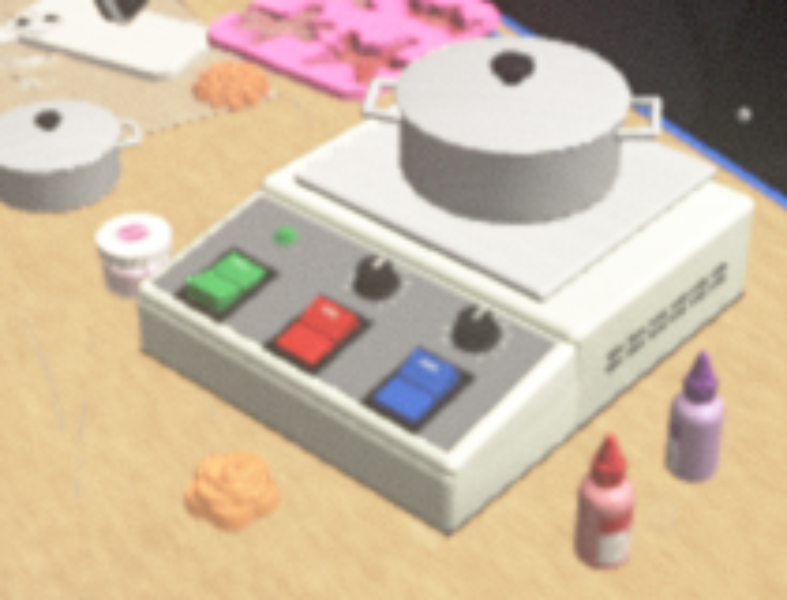

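Red and blue are off, but green (225,285) still shows its front face. It had only started to move, so I'll go back and press about 2 mm deeper.

Call:
{"name": "jog_arm", "arguments": {
  "deltas": [
    [0.01,-0.02,-0.02,0,0,0,0],
    [0.01,-0.02,-0.03,0,0,0,0],
    [0,0,-0.03,0,0,0,0],
    [0,0,-0.03,0,0,0,0],
    [0,0,-0.018,0,0,0,0],
    [0,0,-0.005,0,0,0,0],
    [0,0,0,0,0,0,0],
    [0,0,0,0,0,0,0]
  ]
}}

```text
t: 9.95
eef_pos: [0.4986, 0.3756, 0.0939]
tool_rot: [0.197, -0.127, 0.972, 0.027]
contact_force: [0.6, 0.3, 0.5]
gripper_width: 0.006
grasp_force: 0.0
```

Call:
{"name": "jog_arm", "arguments": {
  "deltas": [
    [0,0,-0.002,0,0,0,0],
    [0,0,-0.002,0,0,0,0],
    [0,0,-0.001,0,0,0,0],
    [0,0,-0.001,0,0,0,0]
  ]
}}

```text
t: 10.35
eef_pos: [0.4982, 0.3759, 0.0876]
tool_rot: [0.197, -0.127, 0.972, 0.027]
contact_force: [-1.3, -1.3, 3.3]
gripper_width: -0.001
grasp_force: 2.1
```

Call:
{"name": "jog_arm", "arguments": {
  "deltas": [
    [0,0,-0.001,0,0,0,0],
    [0,0,-0.001,0,0,0,0]
  ]
}}

```text
t: 10.55
eef_pos: [0.4979, 0.3758, 0.0854]
tool_rot: [0.197, -0.127, 0.972, 0.027]
contact_force: [-0.3, 0.3, -0.5]
gripper_width: -0.001
grasp_force: 0.2
```

Clicked. I'll retreat and check.

Call:
{"name": "jog_arm", "arguments": {
  "deltas": [
    [0,0,0.01,0,0,0,0],
    [0,0,0.02,0,0,0,0],
    [0,0,0.03,0,0,0,0],
    [0,0,0.03,0,0,0,0],
    [-0.01,0.02,0.03,0,0,0,0],
    [-0.01,0.02,0.02,0,0,0,0],
    [0,0,0,0,0,0,0],
    [0,0,0,0,0,0,0]
  ]
}}

```text
t: 11.35
eef_pos: [0.478, 0.4159, 0.226]
tool_rot: [0.197, -0.128, 0.972, 0.027]
contact_force: [-0.2, -0.9, 0.0]
gripper_width: 0.002
grasp_force: 0.0
```

Run:
```python
from station import bot
import cv2,numpy as np
S=bot.read_camera("scene")["img"]
a=cv2.resize(S[150:310,220:430],(787,600));cv2.imwrite("pics/s6.png",a[:,:,::-1])
```

```text
(no output)
```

View pics/s6.png

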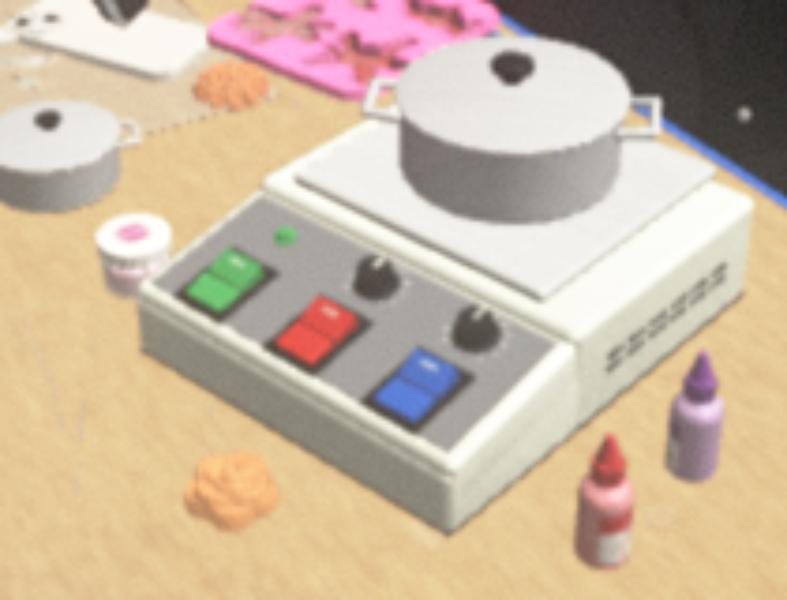

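All three rockers are off (green (225,283), red (318,333), blue (415,388)) and nothing has shifted.

```bash
python3 -c "
from station import bot
print(bot.hand_in())"
```

```text
the job is handed in; nothing more can be done
None
```

The heat, stirrer and mains switches were tapped off in that order (green needed a second tap), the last picture shows all three off and nothing moved, and the job is handed in; no verdict came back.

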